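# Close up the fuel tank: bayonet cap, then flip vent

### The arm

A 6-joint arm with a two-finger parallel gripper is mounted at the origin on a cart in front of the work surface, level with it; the furniture and walls round the work are solid. World frame = base frame: x ahead of the robot, y to its left, z up, the work surface at z = 0. Lengths are in m, angles in rad, forces in N, time in s.
With the tool pointing down it reaches from about 0.35 to 0.975 m from the base axis. Payload 4.9 kg.
Tool frame: the origin (TCP) lies on the front face of the gripper's body, between the roots of the fingers; the fingertips stand ctrl.tip_extent ahead of it and the grasp point (between the pads) lies 54 mm ahead of it (ctrl.tip_extent is the distance from the TCP to the fingertips, in m); z points along the fingers, y is the line along which they close (so a half turn about z gives the same grasp; the last joint's range is limited). The gripper opens to 85 mm and grips with 20 to 120 N. Pads are 22 mm wide; open, the fingers measure 114 mm over their backs; the gripper's body (76 mm by 85 mm) begins 54 mm behind the grasp point. The pads swing forward as they close: fully open they stand 13 mm farther back than shut.
Start: joints at [-1.254, 0.053, 1.613, -0, 1.476, -0.119], TCP at [0.264, -0.567, 0.304] pointing down, gripper open.
Joint ranges: [-3.01, 3.01], [-1.01, 2.22], [0.06, 2.58], [-1.02, 4.17], [0.09, 2.62], [-3.14, 3.14]. Speed limits (rad/s): [2.57, 2.57, 3.14, 3.14, 3.14, 3.14].

### API

Orientations are given as a rotation vector (axis times angle).
In Python, from station import ctrl gives the robot as it stands.
- The arm moves only by the tool apply_moves, never from a script. Its argument "rows" is one flat list of numbers, 6 for each row, row after row: the shift along the tool's x, y, z normalised to -1 to 1, where 1 is 0.6 m, then the turn, a rotation vector about the tool's x, y, z normalised to -1 to 1, where 1 is 90 degrees. A call has 1 to 20 rows; each row is the pose to reach, as a shift and turn from the pose commanded when the call began, along the tool's axes at that moment; what a row does not reach only later rows make up. A row lasts 1/10 s, in which the tool goes at most 50 mm and 8.59 degrees, less where a joint would pass 70% of its speed; a pose out of reach is approached as far as the arm can. A call with a number of a shift or a turn outside -1 to 1 is refused whole. A call with a gripper value outside its range is refused whole. "grip" is the opening, from 0 (shut) to 1 (fully open), set as the call begins (left out, the last holds). The fingers move at their own pace and stop on an object; "grip_force" is the grip in N (left out, the last holds). Time passes only in rows, so rows that repeat a pose let the fingers close. It gives the time, the measured TCP pose, the force, the opening and the grip force at its end, in the units of the state.
- ctrl.get_obs(): the state, without advancing time (a new reading comes with each control period).
- ctrl.get_image(name): name is "scene" or "top" or "wrist"; returns (picture, depth): 420x560x3 uint8, blue, green, red; 420x560 float32, m along the optical axis (not along the pixel's ray), 0 where there is no reading.
- ctrl.camera_model(name): a dict with "mtx" (3x3 intrinsics, pixels), "k1" (the pictures are not rectified: a ray, as slopes to the right and down, at radius r is drawn at 1 + k1 r^2 times it, then the intrinsics apply), "R" (3x3) and "t" (3): a world point X has camera coordinates R X + t; the wrist camera has in their place "tool_from_camera" (4x4, takes a point from camera to tool coordinates, whose origin is the TCP and whose axes are the flange's). Camera axes: x right, y down, z forward; pixel columns grow to the right and rows downward; lengths in m; the calibration is good to about 2 mm. A picture is of the moment at which its call begins: read the wrist's pose just before it. camera_model takes no time and is no camera call.
- ctrl.finish_job(): hands the job in; it is judged then, once.
The state is a dict: "t": time; "q": joint angles; "dq": joint speeds; "effort": joint torques, N m; "tool_pos": TCP position; "tool_rot": TCP orientation; "contact_force": force on the tool from outside, world axes, zero at the start; "wrist_torque": the same for the moment, N m; "opening": finger opening in m; "grip_force": force on a finger pad.
Only numpy, scipy, OpenCV 4.12 (cv2) and the standard library are available. Lean on these libraries where they do the work, as an engineer would, in place of code of your own. Each camera call takes 0.05 s, during which the arm holds its last target. There are 200 camera calls.

### The job

Close up the red fuel tank on the bench. Pick up the loose black filler cap, set it squarely into the leaning filler neck with its two lugs in the two slots, push it fully in and twist it clockwise all the way to the stop; only then press the small yellow flip cap on the vent fully shut. Leave the tools and materials around the tank where they are.

Things in the scene. Friction and masses are not known exactly. Their poses are not given: they have to be found in the camera images.
- tank: Red painted fuel tank, fixed to the bench, 160 (x) x 270 (y) x 70 mm high. Origin: centre of its underside on the bench; z up; its front (-x) side is turned roughly to the robot. Metal filler neck on the front right (-y) part of the top, black vent with yellow flip cap on the left (+y) part.
- neck: Round aluminium filler neck on the tank, 62 mm outer diameter, leaning 30 degrees from vertical to the tank's front. Origin: centre of the mouth's top face, 125 mm above the bench. z points outward along the neck's axis (up and to the front); x up the slope, along the line of the two slots; y level.
- neck_slot (a point): Middle of the upper slot of the mouth, on its top face. Two opposite slots, at +x and -x of the neck, each 13 mm wide, reach from the 38 mm hole out to radius 26 mm through a lip 5 mm thick.
- neck_under_lip (a point): Point on the neck's axis at the lip's underside, 5 mm inside. Below the lip the neck is 52 mm wide and 26 mm deep from the top face. Lugs that passed the slots turn beneath the lip clockwise only, looking into the neck (negative about its z), by 70 degrees to a fixed stop.
- cap: Loose black filler cap standing on the bench, spigot down, 0.1 kg. Origin: centre of the spigot's underside; z up through the grip; x along grip bar and lugs (a half turn makes no difference). Grey spigot 34 mm diameter, 18 mm long, its lowest 5 mm tapering to 27 mm; above it a disc 60 mm wide, 5 mm thick, with an orange dot over each lug.
- cap_lug (a point): Outer face of one of the cap's two orange lugs (at +x and -x): 10 mm wide, reaching out to radius 23.5 mm, from 6 to 11 mm above the cap's origin.
- cap_grip (a point): Middle of the top of the cap's grip bar: 46 mm long (x), 14 mm thick (y), from 23 to 52 mm above the cap's origin.
- cap_seat (a point): Point on the cap's axis in the plane of the disc's underside, 18 mm above the cap's origin. It meets the neck's origin when the cap is fully in; about 2 mm of play is left along the axis and 2 mm sideways.
- vent_cap (a joint): Hinge angle of the yellow flip cap of the vent, rad: 0 fully shut (lying flat), 2.0 at most open; about 1.57 stands upright, beyond that it leans back to the tank's rear. It stays where it is left (stiff hinge, 0.02 N m) and has no catch.
- vent_hinge (a point): Middle of the flip cap's hinge pin, on the rear (+x) side of the vent, 84 mm above the bench. The pin lies along the tank's y. The flip cap, a 29 mm disc 5 mm thick with a 16 mm wide thumb tab, reaches 39 mm from the pin, towards the tank's front (-x) when shut.
- vent_cap_edge (a point): Outer end of the flip cap's thumb tab, 39 mm from the hinge pin.
- masking_tape: Roll of masking tape lying on the bench, 106x103x24 mm; origin: centre of its underside. To be left alone.
- sanding_block: Cork sanding block, 61x95x25 mm; origin: centre of its underside. To be left alone.
- rubber_hammer: Black rubber hammer lying on the bench, 202x94x49 mm; origin: centre of its underside. To be left alone.
Mind the look-alikes: they are no part of the job. Several things have the shape of the cap; the one meant has the colours described above.

How it is judged:
On the way, in this order (a step that is already met when the one before it is completed fails the run):
1. the filler cap is in the neck, disc on the mouth, and turned clockwise to the stop, while the vent is still open (distance between cap_seat and neck below 0.006 m and angle between the z axis of cap and the z axis of neck, either way round below 0.09 rad and angle between the x axis of cap and the x axis of neck, either way round above 1.08 rad and value of joint vent_cap above 0.5 rad), for 0.2 s.
2. the vent's flip cap is pressed shut (value of joint vent_cap below 0.1 rad), for 0.1 s.
At the end, for the whole second after the job is handed in: The filler cap rests in the neck with the centre of its disc's underside within 6 mm of the centre of the mouth and its axis within 0.09 rad of the neck's, its lugs turned at least 1.08 rad (62 degrees, stop at 70) from the slots; the vent's flip cap is shut to less than 0.1 rad; the cap is at rest (distance between cap_seat and neck below 0.006 m and angle between the z axis of cap and the z axis of neck, either way round below 0.09 rad and angle between the x axis of cap and the x axis of neck, either way round above 1.08 rad and value of joint vent_cap below 0.1 rad and linear speed of cap below 0.02 m/s); the robot touches nothing.
It fails at once if a loose bystander (tape roll, sanding block or hammer) is moved more than 3 cm (distance of any of masking_tape, sanding_block, rubber_hammer from where it was at the start of the episode above 0.03 m).
It also fails if it takes over 59 s, if anything falls off the work surface, if the arm or the gripper's body presses on something with over 40 N, if the wrist force passes 120 N, or if a joint passes its speed limit or range.

## Working session

There is one attempt and no reset: what is moved stays moved. The work goes in short steps, Python scripts to look and compute and a tool call to move; the robot and the scene stay as the last step left them, time stands still between calls to the robot, and variables do not carry over. Pictures are saved under pics/ and viewed, at most 10 in all, crops included, and the job is handed in when it is done.

Besides the shell and the picture viewer there is one more tool, called in YAML: its name, and indented under it one key for each argument. apply_moves: Moves the arm, as the interface text tells. Its arguments: {"type":"object","properties":{"rows":{"type":"array","items":{"type":"number"}},"grip":{"type":"number"},"grip_force":{"type":"number"}},"required":["rows"]}

```bash
mkdir -p pics; ls
cat > h.py <<'E'
import numpy as np, cv2
from scipy.spatial.transform import Rotation as Rn
from station import ctrl
def pose():
    o=ctrl.get_obs(); T=np.eye(4); T[:3,:3]=Rn.from_rotvec(o['tool_rot']).as_matrix(); T[:3,3]=o['tool_pos']; return T
def cam(name,T=None):
    m=ctrl.camera_model(name)
    if name=='wrist':
        W=(pose() if T is None else T)@np.array(m['tool_from_camera'])
    else:
        W=np.eye(4); R=np.array(m['R']); W[:3,:3]=R.T; W[:3,3]=-R.T@np.array(m['t'])
    return np.array(m['mtx']),m['k1'],W
def rays(c,uv):
    K,k1,W=c; uv=np.atleast_2d(np.array(uv,float))
    d=np.c_[(uv[:,0]-K[0,2])/K[0,0],(uv[:,1]-K[1,2])/K[1,1]]; s=d.copy()
    for _ in range(20): s=d/(1+k1*(s**2).sum(1,keepdims=True))
    return W[:3,3],np.c_[s,np.ones(len(s))]@W[:3,:3].T
def onz(c,uv,z):
    o,r=rays(c,uv); return o+r*((z-o[2])/r[:,2])[:,None]
def dep(c,uv,D):   # points from depth
    o,r=rays(c,uv); uv=np.atleast_2d(uv).astype(int); return o+r*D[uv[:,1],uv[:,0]][:,None]
def proj(c,X):
    K,k1,W=c; X=np.atleast_2d(X); p=(X-W[:3,3])@W[:3,:3]; s=p[:,:2]/p[:,2:]; s=s*(1+k1*(s**2).sum(1,keepdims=True))
    return s*[K[0,0],K[1,1]]+[K[0,2],K[1,2]]
def move(Tt):
    "row numbers from the present pose to target"
    T=pose(); d=np.linalg.inv(T)@Tt; r=Rn.from_matrix(d[:3,:3]).as_rotvec()
    print('row',np.round(d[:3,3]/.6,4),np.round(r/(np.pi/2),4),'steps',np.linalg.norm(d[:3,3])/.05,np.degrees(np.linalg.norm(r))/8.59)
E
python3 - <<'E'
from h import *
o=ctrl.get_obs(); print(o['t'],o['tool_pos'],o['tool_rot'],ctrl.tip_extent)
for n in('scene','top','wrist'):
    p,D=ctrl.get_image(n); cv2.imwrite(f'pics/{n}0.png',p); np.save(f'pics/{n}0.npy',D)
    print(n,cam(n)[2].round(3).tolist(),cam(n)[0].tolist())
a=cv2.imread('pics/scene0.png');b=cv2.imread('pics/top0.png')
E
```

```text
pics
0.0 [ 0.26369163 -0.56612519  0.30263823] [-3.06526177e+00 -6.78754899e-01  3.76815899e-04] 0.0726
scene [[-0.52, -0.661, 0.541, -0.079], [-0.854, 0.391, -0.344, 0.3], [0.016, -0.64, -0.768, 1.117], [0.0, 0.0, 0.0, 1.0]] [[542.1945594685012, 0.0, 284.68115019437334], [0.0, 542.1945594685012, 217.2753969959793], [0.0, 0.0, 1.0]]
top [[-0.008, -0.997, 0.073, 0.507], [-1.0, 0.009, 0.014, -0.152], [-0.014, -0.073, -0.997, 1.37], [0.0, 0.0, 0.0, 1.0]] [[535.2283489434709, 0.0, 281.12679063506806], [0.0, 535.2283489434709, 212.90480569871474], [0.0, 0.0, 1.0]]
wrist [[0.422, -0.87, -0.256, 0.331], [-0.907, -0.405, -0.118, -0.536], [-0.001, 0.282, -0.959, 0.372], [0.0, 0.0, 0.0, 1.0]] [[355.6805686434237, 0.0, 278.4346426458318], [0.0, 355.6805686434237, 204.37120512866443], [0.0, 0.0, 1.0]]
```

View pics/top0.png

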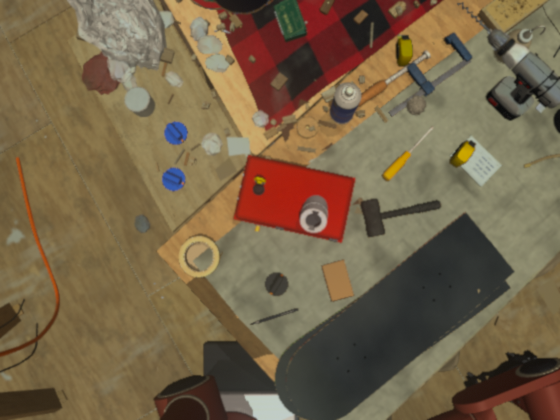

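View pics/scene0.png

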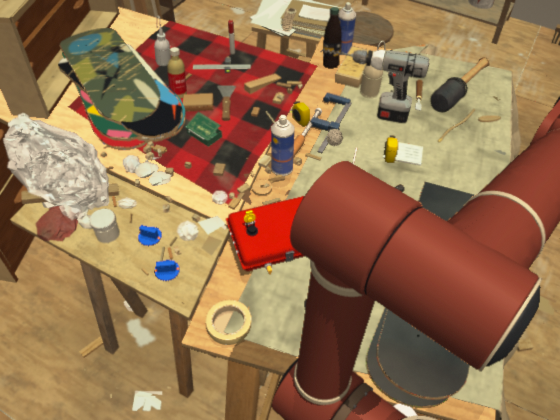

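Top view: the black cap is at (276,284). The blue look-alikes are at (176,133) and (174,179), so only the black one fits the colours. The tank is at (295,198), the neck mouth at (313,219) and the vent at (259,184). The bystanders are the tape (199,256), the cork block (337,281) and the hammer (375,215). In the scene view the arm hides the cap, so I'll enlarge it from the top view.

Run:
```python
from h import *
p=cv2.imread('pics/top0.png');D=np.load('pics/top0.npy');c=cam('top')
a=cv2.resize(p[150:315,225:365],None,fx=3.4,fy=3.4,interpolation=cv2.INTER_CUBIC)
w=cv2.imread('pics/wrist0.png'); 
b=np.zeros((a.shape[0],300,3),np.uint8); ws=cv2.resize(w,(300,225)); b[:225]=ws
cv2.imwrite('pics/crop1.png',np.hstack([a,b]))
hsv=cv2.cvtColor(p,cv2.COLOR_BGR2HSV)
# tank red top
m=((hsv[...,0]<8)|(hsv[...,0]>172))&(hsv[...,1]>170)&(hsv[...,2]>90); m=m.astype(np.uint8); m[:150]=0;m[250:]=0;m[:,:225]=0;m[:,365:]=0
k=max(cv2.findContours(m,0,2)[0],key=cv2.contourArea); r=cv2.minAreaRect(k); box=cv2.boxPoints(r)
B=onz(c,box,.07); print('tank',B.round(3).tolist(),np.linalg.norm(B[0]-B[1]),np.linalg.norm(B[1]-B[2]),B.mean(0))
for n,uv in dict(cap=(276,284),neck=(313,219),vent=(260,183),bench=(250,270)).items(): print(n,dep(c,uv,D))
```

```text
tank [[0.591, -0.017, 0.07], [0.748, -0.051, 0.07], [0.688, -0.315, 0.07], [0.532, -0.278, 0.07]] 0.16130519668330956 0.2705609648525227 [ 0.63987126 -0.16517721  0.07      ]
cap [[ 0.42979193 -0.11930842  0.05103779]]
neck [[ 0.58564096 -0.20971386  0.09788237]]
vent [[ 0.67608388 -0.08281426  0.07567669]]
bench [[ 0.46277367 -0.05193813 -0.00068276]]
```

View pics/crop1.png

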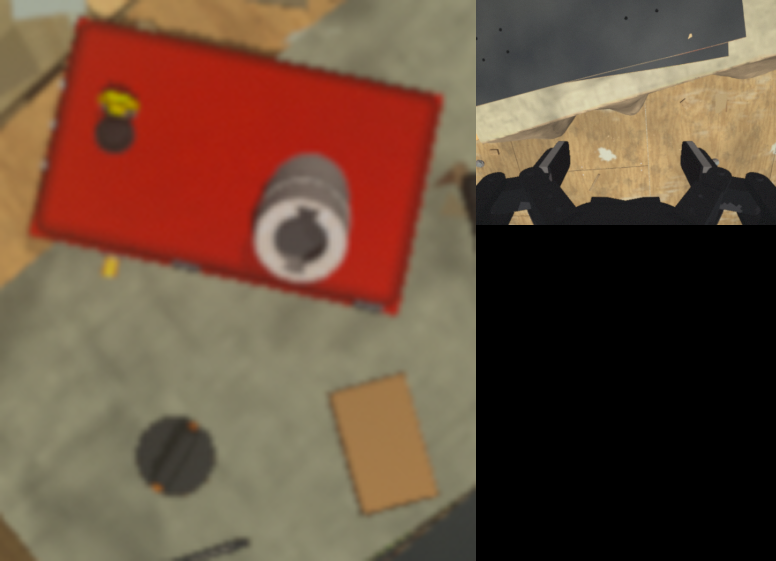

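The black cap has orange dots at crop (193,426) and (155,489), and nothing else near it matches. The neck mouth centre is at crop (302,243), with slots at the top and bottom. The yellow flap stands at the rear of the vent, at (118,103). Next I'll move the wrist camera onto the neck axis.

```bash
cat >> h.py <<'E'
YAW=-0.223
def basis(h,tilt):
    "tool frame: z = down tilted forward by tilt towards YAW heading; tool x turned to heading h (in the tilted plane)"
    zn=np.array([-np.sin(tilt)*np.cos(YAW),-np.sin(tilt)*np.sin(YAW),np.cos(tilt)])
    y=np.array([-np.sin(YAW),np.cos(YAW),0]); x=np.cross(y,zn)
    a=h-YAW; tx=np.cos(a)*x+np.sin(a)*y; return np.c_[tx,np.cross(-zn,tx),-zn]
def T(R,p): M=np.eye(4); M[:3,:3]=R; M[:3,3]=p; return M
E
python3 - <<'E'
from h import *
p=cv2.imread('pics/top0.png');c=cam('top')
hsv=cv2.cvtColor(p,cv2.COLOR_BGR2HSV)
m=((hsv[...,0]<16)&(hsv[...,1]>110)&(hsv[...,2]>80)).astype(np.uint8); q=np.zeros_like(m); q[268:302,260:294]=m[268:302,260:294]
n,l,s,cc=cv2.connectedComponentsWithStats(q)
for i in range(1,n): print(s[i,4],cc[i],onz(c,cc[i],.023))
N=onz(c,(313.8,221.5),.125)[0]; print('neck',N)
R=basis(YAW+np.pi,np.pi/6); move(T(R,N-R[:,2]*.22))
i=onz(c,(260,183),.09);print(i)
E
```

```text
5 [281.4 275.2] [[ 0.44997803 -0.13232119  0.023     ]]
5 [270.8 292.6] [[ 0.40681966 -0.10544497  0.023     ]]
neck [ 0.5781254  -0.21026299  0.125     ]
row [ 0.5805 -0.4289 -0.0202] [-0.4116 -0.1419 -1.5351] steps 8.66451554767357 16.718599615281896
[[ 0.67421705 -0.08357567  0.09      ]]
```

apply_moves:
  rows: [0.58, -0.429, -0.02, -0.206, -0.071, -0.768, 0.58, -0.429, -0.02, -0.206, -0.071, -0.768, 0.58, -0.429, -0.02, -0.206, -0.071, -0.768, 0.58, -0.429, -0.02, -0.206, -0.071, -0.768, 0.58, -0.429, -0.02, -0.206, -0.071, -0.768, 0.58, -0.429, -0.02, -0.206, -0.071, -0.768, 0.58, -0.429, -0.02, -0.206, -0.071, -0.768, 0.58, -0.429, -0.02, -0.206, -0.071, -0.768, 0.58, -0.429, -0.02, -0.206, -0.071, -0.768, 0.58, -0.429, -0.02, -0.206, -0.071, -0.768, 0.58, -0.429, -0.02, -0.206, -0.071, -0.768]

```text
t: 1.25
tool_pos: [0.4707, -0.1856, 0.3156]
tool_rot: [1.91, 2.077, -0.052]
contact_force: [-0.6, -0.3, 0.6]
opening: 0.0856
grip_force: 0.0
```

Run:
```python
from h import *
N=np.array([.578,-.210,.125]);R=basis(YAW+np.pi,np.pi/6); move(T(R,N-R[:,2]*.22)); print(ctrl.get_obs()['q'])
```

```text
row [0.     0.     0.0002] [-0.206  -0.0703 -0.7659] steps 0.002333485311073628 8.341885824199043
[-0.47408753 -0.39117961  2.00235162 -0.12574561  1.2336096  -0.53418701]
```

apply_moves:
  rows: [0, 0, 0, -0.206, -0.07, -0.766, 0, 0, 0, -0.206, -0.07, -0.766, 0, 0, 0, -0.206, -0.07, -0.766, 0, 0, 0, -0.206, -0.07, -0.766, 0, 0, 0, -0.206, -0.07, -0.766, 0, 0, 0, -0.206, -0.07, -0.766, 0, 0, 0, -0.206, -0.07, -0.766, 0, 0, 0, -0.206, -0.07, -0.766, 0, 0, 0, -0.206, -0.07, -0.766, 0, 0, 0, -0.206, -0.07, -0.766]

```text
t: 2.25
tool_pos: [0.4698, -0.188, 0.3155]
tool_rot: [0.298, 2.604, -0.079]
contact_force: [0.4, -0.2, -0.2]
opening: 0.0854
grip_force: 0.0
```

Run:
```python
from h import *
P=pose();np.save('pics/P1.npy',P); p,D=ctrl.get_image('wrist'); cv2.imwrite('pics/w1.png',p); np.save('pics/w1.npy',D)
print(P.round(3).tolist(),ctrl.get_obs()['q']); c=cam('wrist',P)
N=np.array([.578,-.210,.125]); print(proj(c,[N,[.674,-.084,.09]]))
```

```text
[[-0.844, 0.226, 0.487, 0.47], [0.196, 0.974, -0.113, -0.188], [-0.5, 0.0, -0.866, 0.316], [0.0, 0.0, 0.0, 1.0]] [-0.6034788  -0.51297443  2.11493438  0.21250819  1.05707706 -2.00500929]
[[281.95889128 188.00739356]
 [418.68032293 209.80543064]]
```

View pics/w1.png

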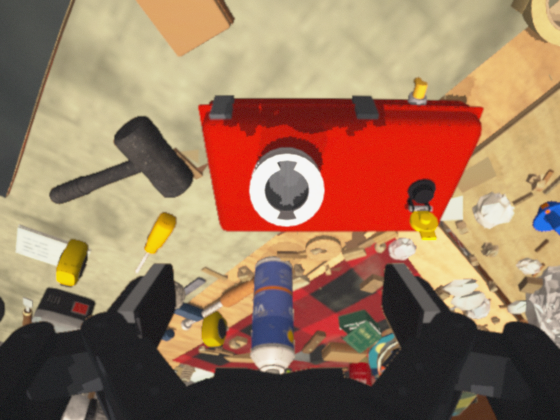

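The wrist view shows the mouth ring at about (286,188) with slots near (289,162) and (285,213). The flip cap stands open at (425,222) and its hinge is at about (420,205).

Run:
```python
from h import *
P=np.load('pics/P1.npy');c=cam('wrist',P);p=cv2.imread('pics/w1.png');D=np.load('pics/w1.npy')
hsv=cv2.cvtColor(p,cv2.COLOR_BGR2HSV)
m=((hsv[...,1]<50)&(hsv[...,2]>190)).astype(np.uint8); z=np.zeros_like(m); z[140:235,240:335]=m[140:235,240:335]
k=max(cv2.findContours(z,0,1)[0],key=cv2.contourArea); e=cv2.fitEllipse(cv2.convexHull(k)); print('ring',e)
z2=np.zeros_like(z);cv2.drawContours(z2,[k],-1,1,-1); ys,xs=np.nonzero((z2==1)&(z==0)&(hsv[...,2]<170))
R=P[:3,:3]; n=-basis(0,np.pi/6)[:,2]
ct=cam('top'); o1,r1=rays(ct,(313.8,221.5)); o2,r2=rays(c,e[0]); r1,r2=r1[0],r2[0]
s=np.linalg.lstsq(np.c_[r1,-r2],o2-o1,rcond=None)[0]; a,b=o1+s[0]*r1,o2+s[1]*r2; print('tri',a,b)
ring=z==1; yy,xx=np.nonzero(ring); Q=dep(c,np.c_[xx,yy],D); Q=Q[np.isfinite(Q).all(1)&(Q[:,2]>.05)]
print('depth mean',Q.mean(0)); u,S,v=np.linalg.svd(Q-np.median(Q,0),full_matrices=False); print('normal',v[2],n)
def plane(uv,N0):
    o,r=rays(c,uv); t=((N0-o)@n)/(r@n); return o+r*t[:,None]
o,r=o2,r2; N=o+r*((.125-o[2])/r[2]); print('N z=.125',N)
H=plane(cv2.convexHull(k)[:,0],N); print('diam',2*np.linalg.norm(H-N,axis=1).mean(),np.linalg.norm(H-N,axis=1).std())
X=plane(np.c_[xs,ys],N)-N; bx=basis(YAW,np.pi/6); xy=X@np.c_[bx[:,0],-bx[:,1]]  # neck x, neck y
rad=np.hypot(*xy.T); q=xy[(rad>20.5e-3)&(rad<26e-3)]; ang=np.arctan2(q[:,1],q[:,0]); print('slot angle deg',np.degrees(.5*np.angle(np.exp(2j*ang).mean())),len(q),'hole centre',xy[rad<.018].mean(0))
# vent yellow
m=((hsv[...,0]>20)&(hsv[...,0]<35)&(hsv[...,1]>120)&(hsv[...,2]>120)).astype(np.uint8); z=np.zeros_like(m); z[190:250,395:450]=m[190:250,395:450]
yy,xx=np.nonzero(z); V=dep(c,np.c_[xx,yy],D); print('yellow',len(V),np.percentile(V,[2,50,98],axis=0).round(3).tolist())
A=np.array([np.cos(YAW),np.sin(YAW)]); print('along tankx',np.percentile(V[:,:2]@A,[2,50,98]),'corr',np.polyfit(V[:,2],V[:,:2]@A,1))
```

```text
ring ((286.2638244628906, 189.27598571777344), (71.78668212890625, 74.11004638671875), 85.67843627929688)
tri [ 0.57801854 -0.21017433  0.12688132] [ 0.57860571 -0.20647923  0.12674053]
depth mean [ 0.58092329 -0.2069953   0.12416795]
normal [ 0.03970175 -0.01745464  0.99905911] [-0.48761918  0.11057816  0.8660254 ]
N z=.125 [ 0.58025485 -0.20680761  0.125     ]
diam 0.06219812444027939 0.0006665720986016709
slot angle deg -0.17464980428215393 173 hole centre [-5.09173932e-06  3.42124981e-05]
yellow 620 [[0.674, -0.094, -0.001], [0.68, -0.082, 0.105], [0.856, -0.038, 0.122]]
along tankx [0.67535913 0.68112363 0.84369427] corr [-1.20534228  0.80917692]
```

Run:
```python
from h import *
R=basis(np.radians(148.1),0); move(T(R,[.4284,-.1189,.24]))
```

```text
row [0.144  0.0959 0.0626] [0.0551 0.33   0.2043] steps 2.2074611833232813 4.106817975519313
```

apply_moves:
  rows: [0.144, 0.096, 0.063, 0.055, 0.33, 0.204, 0.144, 0.096, 0.063, 0.055, 0.33, 0.204, 0.144, 0.096, 0.063, 0.055, 0.33, 0.204, 0.144, 0.096, 0.063, 0.055, 0.33, 0.204, 0.144, 0.096, 0.063, 0.055, 0.33, 0.204, 0.144, 0.096, 0.063, 0.055, 0.33, 0.204, 0.144, 0.096, 0.063, 0.055, 0.33, 0.204]

```text
t: 3.0
tool_pos: [0.4289, -0.1181, 0.2402]
tool_rot: [0.856, 3.02, -0.001]
contact_force: [0.6, 0.2, 0.6]
opening: 0.0854
grip_force: 0.0
```

Run:
```python
from h import *
P=pose();np.save('pics/P2.npy',P); p,D=ctrl.get_image('wrist'); cv2.imwrite('pics/w2.png',p); np.save('pics/w2.npy',D)
c=cam('wrist',P); print(P[:3,3],ctrl.get_obs()['q'])
hsv=cv2.cvtColor(p,cv2.COLOR_BGR2HSV)
u=proj(c,[.4284,-.1189,.023])[0]; print(u)
x0,y0=(u-70).astype(int); x1,y1=(u+70).astype(int); x0=max(x0,0);y0=max(y0,0)
sub=hsv[y0:y1,x0:x1]; m=((sub[...,0]<16)&(sub[...,1]>130)&(sub[...,2]>100)).astype(np.uint8)
n,l,s,cc=cv2.connectedComponentsWithStats(m)
for i in range(1,n):
    if s[i,4]>5: print(s[i,4],cc[i]+[x0,y0],onz(c,cc[i]+[x0,y0],.023))
d=(sub[...,2]<75).astype(np.uint8); k=max(cv2.findContours(d,0,2)[0],key=cv2.contourArea); e=cv2.fitEllipse(cv2.convexHull(k)); print(e[0]+np.array([x0,y0]),e[1:],onz(c,e[0]+np.array([x0,y0]),.023))
cv2.imwrite('pics/w2c.png',cv2.resize(p[y0:y1,x0:x1],None,fx=4,fy=4))
```

```text
[ 0.42888984 -0.11805272  0.24018713] [-4.36144188e-01 -3.58022160e-01  2.08646814e+00 -4.38076999e-05
  1.41055704e+00 -1.45439599e+00]
[276.37321814 187.02131783]
63 [278.84126984 156.03174603] [[ 0.40750955 -0.10361092  0.023     ]]
[279.28651428 186.56751251] ((70.34619140625, 71.13066864013672), 177.78196716308594) [[ 0.42933885 -0.11664333  0.023     ]]
```

View pics/w2c.png

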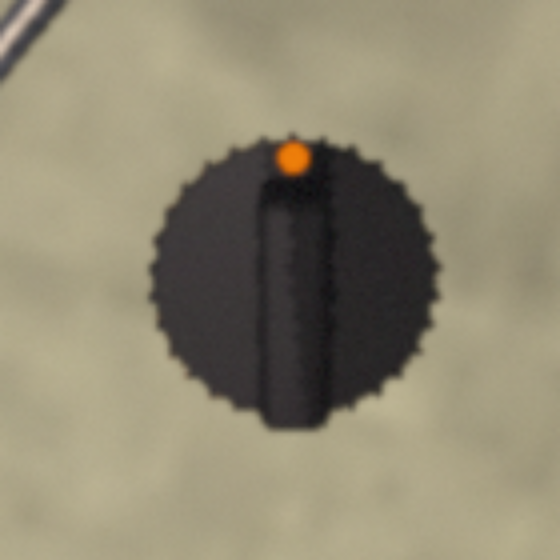

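The crop confirms the black cap, with an orange dot at (293,157) and the bar vertical in line with the tool. Now I'll descend and grip.

Run:
```python
from h import *
R=basis(np.radians(148.7),0); move(T(R,[.4293,-.1168,.1]));print(ctrl.tip_extent)
```

```text
row [0.0008 0.0021 0.2337] [ 0.0002  0.0016 -0.004 ] steps 2.8040694334873106 0.04512272137774739
0.0726
```

apply_moves:
  rows: [0.001, 0.002, 0.08, 0, 0.002, -0.004, 0.001, 0.002, 0.15, 0, 0.002, -0.004, 0.001, 0.002, 0.2, 0, 0.002, -0.004, 0.001, 0.002, 0.234, 0, 0.002, -0.004, 0.001, 0.002, 0.234, 0, 0.002, -0.004, 0.001, 0.002, 0.234, 0, 0.002, -0.004]

```text
t: 3.65
tool_pos: [0.4292, -0.1166, 0.1002]
tool_rot: [-0.847, -3.024, -0.001]
contact_force: [-0.9, 0.1, -0.0]
opening: 0.0855
grip_force: 0.0
```

apply_moves:
  rows: [0, 0, 0, 0, 0, 0, 0, 0, 0, 0, 0, 0, 0, 0, 0, 0, 0, 0, 0, 0, 0, 0, 0, 0, 0, 0, 0, 0, 0, 0, 0, 0, 0, 0, 0, 0, 0, 0, 0, 0, 0, 0, 0, 0, 0, 0, 0, 0, 0, 0, 0, 0, 0, 0, 0, 0, 0, 0, 0]
  grip: 0
  grip_force: 60

```text
validation failed for argument at $.ro...
```

apply_moves:
  rows: [0, 0, 0, 0, 0, 0, 0, 0, 0, 0, 0, 0, 0, 0, 0, 0, 0, 0, 0, 0, 0, 0, 0, 0, 0, 0, 0, 0, 0, 0, 0, 0, 0, 0, 0, 0, 0, 0, 0, 0, 0, 0, 0, 0, 0, 0, 0, 0, 0, 0, 0, 0, 0, 0]
  grip: 0
  grip_force: 60

```text
t: 4.55
tool_pos: [0.4294, -0.1166, 0.0999]
tool_rot: [-0.847, -3.023, -0.001]
contact_force: [-0.5, -0.2, 4.5]
opening: 0.0131
grip_force: 59.8
```

apply_moves:
  rows: [0, 0, -0.08, 0, 0, 0, 0, 0, -0.16, 0, 0, 0, 0, 0, -0.2, 0, 0, 0, 0, 0, -0.2, 0, 0, 0]

```text
t: 4.95
tool_pos: [0.4313, -0.1174, 0.2237]
tool_rot: [0.845, 3.019, -0.001]
contact_force: [0.9, -1.1, -2.0]
opening: 0.0128
grip_force: 59.2
```

Run:
```python
from h import *
N=np.array([.580,-.208,.125]);R=basis(YAW+np.pi-np.radians(70),np.pi/6); move(T(R,N-R[:,2]*.23));print(ctrl.get_obs()['opening'],pose()[:3,3])
```

```text
row [-0.1095 -0.061  -0.1669] [-0.2381 -0.2436  0.5591] steps 2.5041215916394104 6.859299926220577
0.01279124274868193 [ 0.43131093 -0.11737509  0.22372865]
```

apply_moves:
  rows: [-0.11, -0.061, -0.167, -0.238, -0.244, 0.559, -0.11, -0.061, -0.167, -0.238, -0.244, 0.559, -0.11, -0.061, -0.167, -0.238, -0.244, 0.559, -0.11, -0.061, -0.167, -0.238, -0.244, 0.559, -0.11, -0.061, -0.167, -0.238, -0.244, 0.559, -0.11, -0.061, -0.167, -0.238, -0.244, 0.559, -0.11, -0.061, -0.167, -0.238, -0.244, 0.559, -0.11, -0.061, -0.167, -0.238, -0.244, 0.559, -0.11, -0.061, -0.167, -0.238, -0.244, 0.559, -0.11, -0.061, -0.167, -0.238, -0.244, 0.559]

```text
t: 5.95
tool_pos: [0.467, -0.1823, 0.3186]
tool_rot: [1.765, 2.005, 0.338]
contact_force: [-0.9, 0.3, -0.5]
opening: 0.013
grip_force: 59.2
```

Run:
```python
from h import *
P=pose();np.save('pics/P3.npy',P); p,D=ctrl.get_image('wrist'); cv2.imwrite('pics/w3.png',p)
c=cam('wrist',P); print(P[:3,3],ctrl.get_obs()['q'])
hsv=cv2.cvtColor(p,cv2.COLOR_BGR2HSV)
u=proj(c,[.580,-.208,.125])[0].astype(int);print(u)
m=((hsv[...,1]<50)&(hsv[...,2]>190)).astype(np.uint8); z=np.zeros_like(m); s=np.s_[u[1]-50:u[1]+50,u[0]-50:u[0]+50]; z[s]=m[s]
k=max(cv2.findContours(z,0,1)[0],key=cv2.contourArea); e=cv2.fitEllipse(cv2.convexHull(k)); print('ring',e,onz(c,e[0],.125))
```

```text
[ 0.46701513 -0.18225895  0.31862294] [-0.59659112 -0.52452238  2.11529941  0.20689764  1.07646313 -0.77776647]
[283 189]
ring ((285.9703674316406, 187.45919799804688), (70.06333923339844, 76.00527954101562), 33.957786560058594) [[ 0.582366   -0.20584361  0.125     ]]
```

View pics/w3.png

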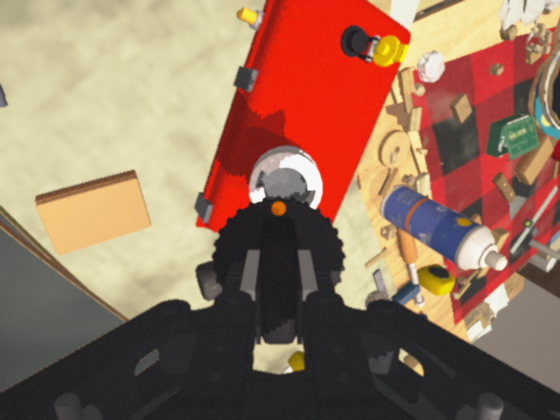

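The ring is seen at about x=286 and is partly hidden by the cap. The cap's dot is at (279,208), which gives a check on the camera's sideways bias.

Run:
```python
from h import *
p=cv2.imread('pics/w3.png');P=np.load('pics/P3.npy');c=cam('wrist',P)
hsv=cv2.cvtColor(p,cv2.COLOR_BGR2HSV)
m=((hsv[...,0]<16)&(hsv[...,1]>130)&(hsv[...,2]>100)).astype(np.uint8); z=np.zeros_like(m); z[200:218,268:290]=m[200:218,268:290]
ys,xs=np.nonzero(z); print('dot',xs.mean(),ys.mean())
for r in(.024,.0255,.027): print(r,proj(c,(P@[r,0,.077,1])[:3]))
for n,uv in(('w1',(286.26,189.28)),('w3',(286,187.5))):
    Q=np.load('pics/P%s.npy'%n[1]);cc=cam('wrist',Q)
    nn=-basis(0,np.pi/6)[:,2]; o,r=rays(cc,uv);N0=np.array([.580,-.208,.125]); X=o+r[0]*(((N0-o)@nn)/(r[0]@nn))
    bx=basis(YAW,np.pi/6); print(n,'in neck frame x,y mm rel N0',(X-N0)@bx[:,0]*1e3,-(X-N0)@bx[:,1]*1e3,'toolx,y',((X-N0)@Q[:3,:3]*1e3).round(2))
```

```text
dot 278.180790960452 207.8870056497175
0.024 [[275.49454237 214.46850323]]
0.0255 [[275.4844264 211.1467296]]
0.027 [[275.47430109 207.8060917 ]]
w1 in neck frame x,y mm rel N0 -0.9240684936149355 2.5721445954748874 toolx,y [ 0.94  2.57 -0.  ]
w3 in neck frame x,y mm rel N0 1.5353128571235557 2.80282073552466 toolx,y [ 2.11  2.4  -0.01]
```

Run:
```python
from h import *
N=np.array([.580,-.208,.125]);R=basis(YAW+np.radians(52),np.pi/6); move(T(R,N-R[:,2]*.25))
R=basis(YAW,np.pi/6); move(T(R,N-R[:,2]*.27))
```

```text
row [-0.0017  0.0046 -0.0402] [-0.0065  0.      0.6447] steps 0.4861954967627132 6.754896786327326
row [-0.0016  0.0043 -0.0735] [-0.0066  0.0032  1.2225] steps 0.8842854905812927 12.808271161187708
```

apply_moves:
  rows: [-0.002, 0.005, -0.04, -0.006, 0, 0.645, -0.002, 0.005, -0.04, -0.006, 0, 0.645, -0.002, 0.005, -0.04, -0.006, 0, 0.645, -0.002, 0.005, -0.04, -0.006, 0, 0.645, -0.002, 0.005, -0.04, -0.006, 0, 0.645, -0.002, 0.005, -0.04, -0.006, 0, 0.645, -0.002, 0.005, -0.04, -0.006, 0, 0.645]

```text
t: 6.7
tool_pos: [0.4584, -0.1805, 0.3421]
tool_rot: [2.634, 0.93, 0.633]
contact_force: [0.1, -0.1, -1.7]
opening: 0.0129
grip_force: 59.3
```

apply_moves:
  rows: [0, 0, -0.033, 0, 0, 0.578, 0, 0, -0.033, 0, 0, 0.578, 0, 0, -0.033, 0, 0, 0.578, 0, 0, -0.033, 0, 0, 0.578, 0, 0, -0.033, 0, 0, 0.578, 0, 0, -0.033, 0, 0, 0.578, 0, 0, -0.033, 0, 0, 0.578, 0, 0, -0.033, 0, 0, 0.578, 0, 0, -0.033, 0, 0, 0.578, 0, 0, -0.033, 0, 0, 0.578]

```text
t: 7.7
tool_pos: [0.4486, -0.1782, 0.3592]
tool_rot: [2.961, -0.332, 0.795]
contact_force: [-0.1, -0.1, -1.2]
opening: 0.0129
grip_force: 59.3
```

Run:
```python
from h import *
P=pose();np.save('pics/P4.npy',P); p,D=ctrl.get_image('wrist'); cv2.imwrite('pics/w4.png',p)
c=cam('wrist',P); print(P[:3,3],ctrl.get_obs()['q'][5],ctrl.get_obs()['opening'])
N0=np.array([.580,-.208,.125]);R=basis(YAW,np.pi/6); move(T(R,N0-R[:,2]*.27))
hsv=cv2.cvtColor(p,cv2.COLOR_BGR2HSV)
u=proj(c,N0)[0].astype(int);print(u)
m=((hsv[...,1]<50)&(hsv[...,2]>170)).astype(np.uint8); z=np.zeros_like(m); s=np.s_[u[1]-45:u[1]+45,u[0]-45:u[0]+45]; z[s]=m[s]
k=max(cv2.findContours(z,0,1)[0],key=cv2.contourArea); e=cv2.fitEllipse(cv2.convexHull(k)); print('ring',e,cv2.boundingRect(k))
o,r=rays(c,e[0]); nn=-R[:,2]; X=o+r[0]*(((N0-o)@nn)/(r[0]@nn)); print('toolx,y mm',(X-N0)@P[:3,:3]*1e3)
m=((hsv[...,0]<16)&(hsv[...,1]>130)&(hsv[...,2]>100)).astype(np.uint8); z=np.zeros_like(m); z[200:218,268:290]=m[200:218,268:290]
ys,xs=np.nonzero(z); print('dot',xs.mean(),ys.mean())
cv2.imwrite('pics/w4c.png',cv2.resize(p[u[1]-60:u[1]+60,u[0]-80:u[0]+80],None,fx=4,fy=4))
```

```text
[ 0.44855494 -0.17820239  0.35921313] 1.1421291865680163 0.012682067208441571
row [-0.0006 -0.      0.0004] [ 0.0003 -0.0005 -0.0005] steps 0.008952921602686657 0.008056109681729502
[278 178]
ring ((276.963134765625, 174.01173400878906), (62.26183319091797, 68.98672485351562), 1.5440471172332764) (246, 139, 63, 62)
toolx,y mm [ 4.75027688e+00 -1.30569244e+00  3.02333350e-03]
dot 278.7173913043478 207.7826086956522
```

View pics/w4c.png

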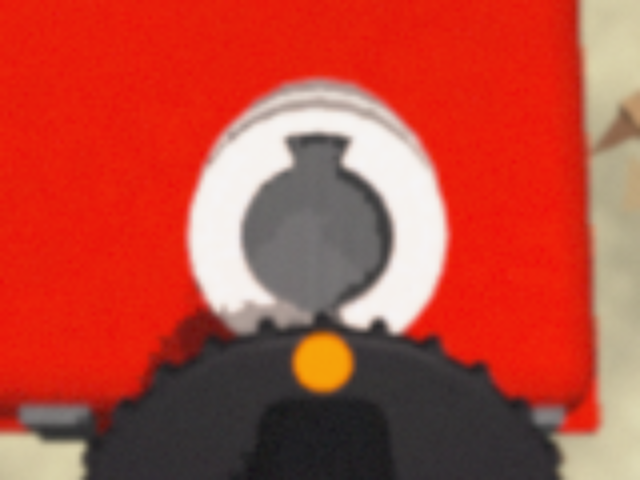

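```bash
cat >> h.py <<'E'
NK=np.array([.581,-.2064,.1253])
def rel():
    o=ctrl.get_obs();P=pose();R=basis(YAW,np.pi/6);d=P[:3,3]-NK
    print('t',o['t'],'neck-frame x,y,z mm',(np.array([d@R[:,0],-d@R[:,1],-d@R[:,2]])*1e3).round(2),'yaw(cw) deg',round(np.degrees(np.arctan2(P[:3,0]@R[:,1],P[:3,0]@R[:,0])),2),'F neck',(np.array([1,-1,-1])*(R.T@o['contact_force'])).round(1),'tilt',np.degrees(np.arccos(P[:3,2]@R[:,2])).round(2),'open',o['opening'],'q6',o['q'][5],'tq',(R.T@o['wrist_torque']).round(2))
E
python3 - <<'E'
from h import *
R=basis(YAW,np.pi/6); move(T(R,NK-R[:,2]*.106)); rel()
E
```

```text
row [ 0.0003 -0.0031  0.2738] [ 0.0003 -0.0005 -0.0005] steps 3.2861332246714863 0.008056109681729502
t 7.75 neck-frame x,y,z mm [ -0.31  -1.8  270.3 ] yaw(cw) deg 0.04 F neck [-0.5  0.4 -0.5] tilt 0.05 open 0.012682067208441571 q6 1.1421291865680163 tq [-0.01 -0.33  0.04]
```

apply_moves:
  rows: [0, -0.003, 0.08, 0, 0, 0, 0, -0.003, 0.15, 0, 0, 0, 0, -0.003, 0.22, 0, 0, 0, 0, -0.003, 0.26, 0, 0, 0, 0, -0.003, 0.274, 0, 0, 0, 0, -0.003, 0.274, 0, 0, 0]

```text
t: 8.35
tool_pos: [0.529, -0.1945, 0.2157]
tool_rot: [2.963, -0.334, 0.792]
contact_force: [-0.7, 0.8, -0.8]
opening: 0.013
grip_force: 59.2
```

apply_moves:
  rows: [0, 0, 0.005, 0, 0, 0, 0, 0, 0.01, 0, 0, 0, 0, 0, 0.015, 0, 0, 0, 0, 0, 0.018, 0, 0, 0, 0, 0, 0.018, 0, 0, 0]

```text
t: 8.85
tool_pos: [0.5344, -0.1959, 0.2077]
tool_rot: [2.961, -0.334, 0.795]
contact_force: [-0.5, 0.5, -1.6]
opening: 0.0129
grip_force: 59.2
```

Run:
```python
from h import *
rel()
p,D=ctrl.get_image('wrist'); cv2.imwrite('pics/w5.png',p)
```

```text
t 8.85 neck-frame x,y,z mm [-1.400e-01 -9.000e-02  9.522e+01] yaw(cw) deg 0.1 F neck [-1.3  0.4 -1.1] tilt 0.07 open 0.012947901340796193 q6 1.1398413850684925 tq [-0.   -0.38  0.02]
```

apply_moves:
  rows: [0, 0, 0.002, 0, 0, 0, 0, 0, 0.004, 0, 0, 0, 0, 0, 0.006, 0, 0, 0, 0, 0, 0.008, 0, 0, 0, 0, 0, 0.008, 0, 0, 0]

```text
t: 9.4
tool_pos: [0.5368, -0.1964, 0.2031]
tool_rot: [2.961, -0.334, 0.794]
contact_force: [0.2, 0.2, -0.7]
opening: 0.0127
grip_force: 59.2
```

Run:
```python
from h import *
rel()
```

```text
t 9.4 neck-frame x,y,z mm [-3.700e-01 -6.000e-02  9.006e+01] yaw(cw) deg 0.11 F neck [-0.3  0.3 -0.7] tilt 0.03 open 0.01269511430243674 q6 1.1390922795660354 tq [-0.02 -0.34 -0.  ]
```

No contact force, and the lugs are entering the slots. Pushing on to the seat.

apply_moves:
  rows: [0, 0, 0.003, 0, 0, 0, 0, 0, 0.006, 0, 0, 0, 0, 0, 0.009, 0, 0, 0, 0, 0, 0.012, 0, 0, 0, 0, 0, 0.013, 0, 0, 0, 0, 0, 0.0135, 0, 0, 0, 0, 0, 0.0135, 0, 0, 0]

```text
t: 10.1
tool_pos: [0.5407, -0.1974, 0.1964]
tool_rot: [2.961, -0.335, 0.795]
contact_force: [-0.2, -0.9, -2.2]
opening: 0.0132
grip_force: 59.2
```

Run:
```python
from h import *
rel()
```

```text
t 10.1 neck-frame x,y,z mm [-0.2  -0.09 82.18] yaw(cw) deg 0.11 F neck [-1.1 -0.9 -1.9] tilt 0.06 open 0.01317228994715529 q6 1.137661144537484 tq [ 0.04 -0.39  0.01]
```

apply_moves:
  rows: [0, 0, 0.001, 0, 0, 0, 0, 0, 0.002, 0, 0, 0, 0, 0, 0.002, 0, 0, 0]

```text
t: 10.4
tool_pos: [0.541, -0.1974, 0.1963]
tool_rot: [2.962, -0.333, 0.793]
contact_force: [-11.3, 3.8, 8.1]
opening: 0.0131
grip_force: 61.2
```

Run:
```python
from h import *
rel()
```

```text
t 10.4 neck-frame x,y,z mm [ 1.000e-02 -7.000e-02  8.202e+01] yaw(cw) deg 0.06 F neck [-6.2  1.2 12.9] tilt 0.03 open 0.013060294554774868 q6 1.1375765520882684 tq [-0.06 -1.16  0.01]
```

apply_moves:
  rows: [0, 0, -0.001, 0, 0, 0.05, 0, 0, -0.001, 0, 0, 0.1, 0, 0, -0.001, 0, 0, 0.15, 0, 0, -0.001, 0, 0, 0.2, 0, 0, -0.001, 0, 0, 0.25, 0, 0, -0.001, 0, 0, 0.3, 0, 0, -0.001, 0, 0, 0.3, 0, 0, -0.001, 0, 0, 0.3]

```text
t: 11.2
tool_pos: [0.5414, -0.1976, 0.1966]
tool_rot: [-2.796, 1.012, -0.794]
contact_force: [-1.6, 2.0, 3.0]
opening: 0.0132
grip_force: 59.9
```

Run:
```python
from h import *
rel()
```

```text
t 11.2 neck-frame x,y,z mm [ 0.54 -0.17 82.08] yaw(cw) deg 27.0 F neck [-0.2  1.6  3.6] tilt 0.14 open 0.013158407665139945 q6 1.6071952544617212 tq [-0.07 -0.3   0.  ]
```

Turning freely under the lip, so I'll continue.

apply_moves:
  rows: [0, 0, 0, 0, 0, 0.06, 0, 0, 0, 0, 0, 0.12, 0, 0, 0, 0, 0, 0.18, 0, 0, 0, 0, 0, 0.24, 0, 0, 0, 0, 0, 0.3, 0, 0, 0, 0, 0, 0.36, 0, 0, 0, 0, 0, 0.4, 0, 0, 0, 0, 0, 0.43, 0, 0, 0, 0, 0, 0.45, 0, 0, 0, 0, 0, 0.45]

```text
t: 12.2
tool_pos: [0.5407, -0.1978, 0.1962]
tool_rot: [-2.16, 1.821, -0.673]
contact_force: [-6.9, 1.0, 3.6]
opening: 0.0131
grip_force: 60.4
```

Run:
```python
from h import *
rel()
```

```text
t 12.2 neck-frame x,y,z mm [-0.3  -0.5  81.98] yaw(cw) deg 67.47 F neck [-4.3 -0.6  6.6] tilt 0.09 open 0.01305628265010682 q6 2.314325319257495 tq [-0.49 -0.9  -0.18]
```

apply_moves:
  rows: [0, 0, 0, 0, 0, 0.02, 0, 0, 0, 0, 0, 0.04, 0, 0, 0, 0, 0, 0.05, 0, 0, 0, 0, 0, 0.05]

```text
t: 12.6
tool_pos: [0.5405, -0.1978, 0.1961]
tool_rot: [-2.082, 1.892, -0.657]
contact_force: [-6.6, 0.2, 3.8]
opening: 0.013
grip_force: 63.1
```

Run:
```python
from h import *
rel()
```

```text
t 12.6 neck-frame x,y,z mm [-0.43 -0.52 82.01] yaw(cw) deg 71.72 F neck [-3.7 -1.2  6.5] tilt 0.14 open 0.012953659074758766 q6 2.390041839193957 tq [-0.3  -0.9  -1.09]
```

At the stop: the torque is 1.1 N m at about 70°. I'll release and retreat along the axis.

apply_moves:
  rows: [0, 0, 0, 0, 0, -0.01, 0, 0, 0, 0, 0, -0.01, 0, 0, 0, 0, 0, -0.01, 0, 0, 0, 0, 0, -0.01, 0, 0, 0, 0, 0, -0.01, 0, 0, 0, 0, 0, -0.01]
  grip: 0.6

```text
t: 13.2
tool_pos: [0.5411, -0.1974, 0.1959]
tool_rot: [-2.09, 1.881, -0.659]
contact_force: [0.8, 0.6, 0.4]
opening: 0.051
grip_force: 0.0
```

apply_moves:
  rows: [0, 0, -0.04, 0, 0, 0, 0, 0, -0.1, 0, 0, 0, 0, 0, -0.18, 0, 0, 0, 0, 0, -0.23, 0, 0, 0, 0, 0, -0.23, 0, 0, 0]

```text
t: 13.7
tool_pos: [0.4742, -0.1828, 0.3218]
tool_rot: [-2.086, 1.878, -0.674]
contact_force: [0.2, 0.9, -0.1]
opening: 0.0511
grip_force: 0.0
```

Run:
```python
from h import *
rel(); P=pose();np.save('pics/P6.npy',P)
c=cam('wrist',P);p,D=ctrl.get_image('wrist'); np.save('pics/w6.npy',D); cv2.imwrite('pics/w6.png',p)
pt,Dt=ctrl.get_image('top'); cv2.imwrite('pics/t6.png',pt)
ps,Ds=ctrl.get_image('scene')
i=cv2.resize(p,(533,400)); u=proj(cam('scene'),[.674,-.084,.1])[0].astype(int); print(u)
s=cv2.resize(ps[max(u[1]-40,0):u[1]+60,max(u[0]-33,0):u[0]+33],(264,400),interpolation=cv2.INTER_CUBIC)
cv2.imwrite('pics/v6.png',np.hstack([i,s]))
```

```text
t 13.7 neck-frame x,y,z mm [  3.49  -0.57 224.87] yaw(cw) deg 71.13 F neck [-0.1  0.9 -0. ] tilt 0.68 open 0.05105865235107084 q6 2.390895166368891 tq [ 0.01 -0.18 -0.01]
[252 218]
```

View pics/v6.png

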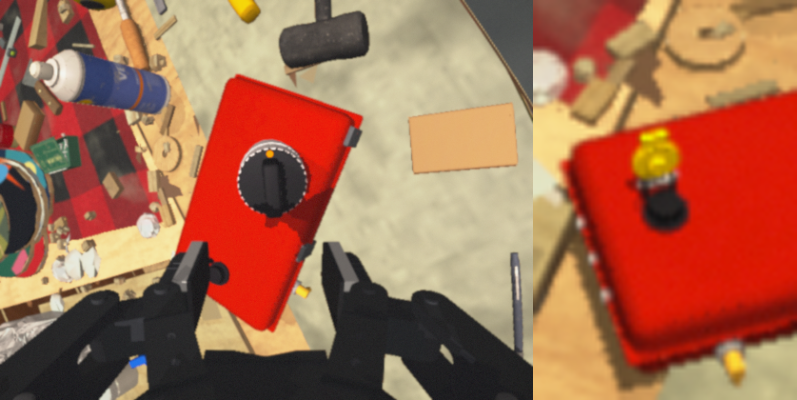

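The cap is seated on the mouth, with its dot at (270,154) lined up with the gripper at about 71°. The vent's flap is still upright. Next I'll locate the flap.

Run:
```python
from h import *
A=np.array([np.cos(YAW),np.sin(YAW)]);Bv=np.array([-A[1],A[0]])
for nm,P,im in(('w1',np.load('pics/P1.npy'),'w1'),('w3',np.load('pics/P3.npy'),'w3')):
    c=cam('wrist',P);p=cv2.imread(f'pics/{im}.png');hsv=cv2.cvtColor(p,cv2.COLOR_BGR2HSV)
    u=proj(c,[.680,-.083,.105])[0].astype(int);print(nm,u)
    m=((hsv[...,0]>20)&(hsv[...,0]<35)&(hsv[...,1]>120)&(hsv[...,2]>90)).astype(np.uint8); z=np.zeros_like(m); s=np.s_[max(u[1]-30,0):u[1]+30,u[0]-30:u[0]+30]; z[s]=m[s]
    k=max(cv2.findContours(z,0,1)[0],key=cv2.contourArea); print(cv2.boundingRect(k), cv2.minAreaRect(k))
    if nm=='w1':
        D=np.load('pics/w1.npy');yy,xx=np.nonzero(z);V=dep(c,np.c_[xx,yy],D); V=V[(V[:,2]>.086)&(V[:,2]<.13)&(V[:,0]<.72)]
        a=V[:,:2]@A;b=V[:,:2]@Bv; print('n',len(V),'z',np.percentile(V[:,2],[1,50,99]).round(4),'b',np.percentile(b,[2,50,98]).round(4)); f=np.polyfit(V[:,2],a,1); print('a at .084,.123:',np.polyval(f,[.084,.123]),'resid',np.std(a-np.polyval(f,V[:,2])))
        K=dep(c,[[421,188],[419,206]],D); print('vent dark',K,K[:,:2]@A,K[:,:2]@Bv)
# black vent body, top view: yellow blob
c=cam('top');p=cv2.imread('pics/top0.png');hsv=cv2.cvtColor(p,cv2.COLOR_BGR2HSV)
m=((hsv[...,0]>20)&(hsv[...,0]<35)&(hsv[...,1]>120)&(hsv[...,2]>90)).astype(np.uint8); z=np.zeros_like(m); z[170:192,248:272]=m[170:192,248:272]
k=max(cv2.findContours(z,0,1)[0],key=cv2.contourArea); r=cv2.boundingRect(k);print('top',r)
for v in(r[1],r[1]+r[3]): 
    X=onz(c,(r[0]+r[2]/2,v),.115)[0]; print(X,X[:2]@A,X[:2]@Bv)
print('tank centre a,b',np.array([.6399,-.1652])@A,np.array([.6399,-.1652])@Bv)
```

```text
w1 [424 225]
(411, 211, 27, 30) ((424.0, 225.5), (29.0, 26.0), 90.0)
n 589 z [0.0867 0.1042 0.1215] b [0.057  0.0684 0.0818]
a at .084,.123: [0.67670565 0.68103754] resid 0.0018955413666978034
vent dark [[ 0.65213608 -0.0804862   0.07715031]
 [ 0.67460811 -0.08253604  0.08160455]] [0.65378816 0.67615708] [0.06573079 0.06870154]
w3 [390  54]
(372, 37, 37, 29) ((389.7732238769531, 52.01031494140625), (30.663454055786133, 30.86652374267578), 23.96249008178711)
top (255, 177, 10, 7)
[ 0.68525195 -0.08497839  0.115     ] 0.6870775010374779 0.06867361688752603
[ 0.66857917 -0.08489229  0.115     ] 0.6707985254443984 0.06507029103945113
tank centre a,b 0.6605900584558223 -0.019591443778685096
```

```bash
cat >> h.py <<'E'
A=np.array([np.cos(YAW),np.sin(YAW)]);Bv=np.array([-A[1],A[0]])
def tipT(a,z,b=.068):
    return T(basis(YAW,0),np.r_[a*A+b*Bv,z+.0726])
E
python3 - <<'E'
from h import *
move(tipT(.73,.2)); P=tipT(.73,.2); print(P[:3,3])
E
```

```text
row [-0.1273 -0.3541  0.2503] [-0.2068 -0.2889 -0.7722] steps 5.422931144798464 8.905709549516011
[ 0.72696264 -0.09512791  0.2726    ]
```

apply_moves:
  rows: [-0.127, -0.354, 0.1, -0.207, -0.289, -0.772, -0.127, -0.354, 0.1, -0.207, -0.289, -0.772, -0.127, -0.354, 0.1, -0.207, -0.289, -0.772, -0.127, -0.354, 0.15, -0.207, -0.289, -0.772, -0.127, -0.354, 0.15, -0.207, -0.289, -0.772, -0.127, -0.354, 0.2, -0.207, -0.289, -0.772, -0.127, -0.354, 0.2, -0.207, -0.289, -0.772, -0.127, -0.354, 0.25, -0.207, -0.289, -0.772, -0.127, -0.354, 0.25, -0.207, -0.289, -0.772, -0.127, -0.354, 0.25, -0.207, -0.289, -0.772, -0.127, -0.354, 0.25, -0.207, -0.289, -0.772]
  grip: 0
  grip_force: 60

```text
t: 14.95
tool_pos: [0.727, -0.0951, 0.2715]
tool_rot: [-3.121, 0.353, 0.002]
contact_force: [0.6, 0.1, -0.0]
opening: 0.0001
grip_force: 0.0
```

Run:
```python
from h import *
move(tipT(.727,.112)); o=ctrl.get_obs(); print(o['t'],o['q'],o['opening'])
# top check of vent and tip area
P=pose();p,D=ctrl.get_image('wrist'); cv2.imwrite('pics/w7.png',p)
```

```text
row [-0.0049  0.      0.1449] [-0.0001  0.0009 -0.0015] steps 1.7392683282500372 0.01869167940225319
14.95 [-2.31518219e-01  3.21191955e-01  1.36314616e+00  1.09822197e-04
  1.45868590e+00  1.56467247e+00] 5.1756998212882826e-05
```

View pics/w7.png

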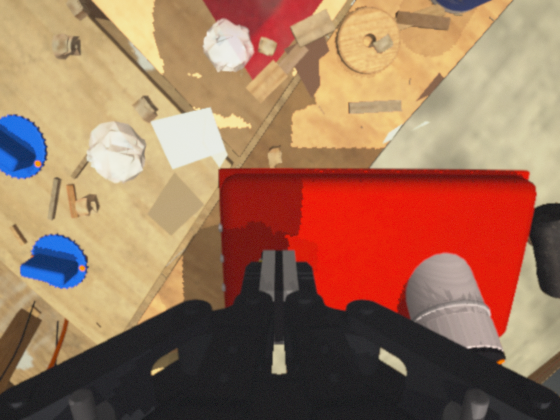

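The closed fingertips at (280,255) are over the tank behind the flap, with nothing in the way.

apply_moves:
  rows: [-0.005, 0, 0.07, 0, 0, 0, -0.005, 0, 0.13, 0, 0, 0, -0.005, 0, 0.145, 0, 0, 0, -0.005, 0, 0.145, 0, 0, 0]

```text
t: 15.4
tool_pos: [0.7229, -0.0947, 0.185]
tool_rot: [-3.122, 0.352, 0.004]
contact_force: [-0.3, -0.3, -0.3]
opening: 0.0003
grip_force: 0.0
```

Run:
```python
from h import *
print(ctrl.get_obs()['contact_force'])
for a,z in((.70,.112),(.68,.114),(.665,.108),(.655,.098),(.655,.092),(.655,.088)): move(tipT(a,z))
```

```text
[-0.29655256 -0.31787083 -0.30021332]
row [-0.0433 -0.0008  0.0007] [ 0.0002  0.0018 -0.0009] steps 0.5194730653826505 0.02089863881592719
row [-0.0766 -0.0008 -0.0025] [ 0.0002  0.0018 -0.0009] steps 0.9199656470707364 0.02089863881592719
row [-0.1016 -0.0007  0.0075] [ 0.0002  0.0018 -0.0009] steps 1.222474948602792 0.02089863881592719
row [-0.1182 -0.0007  0.0243] [ 0.0002  0.0018 -0.0009] steps 1.4481135969252228 0.02089863881592719
row [-0.1182 -0.0007  0.0343] [ 0.0002  0.0018 -0.0009] steps 1.47660043358292 0.02089863881592719
row [-0.1182 -0.0007  0.0409] [ 0.0002  0.0018 -0.0009] steps 1.5006307810480803 0.02089863881592719
```

apply_moves:
  rows: [-0.02, 0, 0, 0, 0, 0, -0.043, 0, 0, 0, 0, 0, -0.06, 0, -0.001, 0, 0, 0, -0.077, 0, -0.002, 0, 0, 0, -0.09, 0, 0.003, 0, 0, 0, -0.102, 0, 0.008, 0, 0, 0, -0.11, 0, 0.016, 0, 0, 0, -0.118, 0, 0.024, 0, 0, 0, -0.118, 0, 0.03, 0, 0, 0, -0.118, 0, 0.034, 0, 0, 0, -0.118, 0, 0.034, 0, 0, 0]

```text
t: 16.5
tool_pos: [0.6549, -0.0791, 0.1655]
tool_rot: [3.122, -0.35, -0.001]
contact_force: [-0.8, -0.9, -0.0]
opening: -0.0
grip_force: 0.0
```

apply_moves:
  rows: [0, 0, 0.003, 0, 0, 0, 0, 0, 0.006, 0, 0, 0, 0, 0, 0.006, 0, 0, 0]

```text
t: 16.8
tool_pos: [0.6552, -0.0792, 0.1626]
tool_rot: [3.121, -0.35, 0.001]
contact_force: [-0.1, -0.8, 0.4]
opening: -0.0001
grip_force: 0.0
```

apply_moves:
  rows: [0, 0, 0.002, 0, 0, 0, 0, 0, 0.004, 0, 0, 0, 0, 0, 0.004, 0, 0, 0]

```text
t: 17.1
tool_pos: [0.6553, -0.0792, 0.1616]
tool_rot: [3.121, -0.35, 0.001]
contact_force: [-2.4, 0.6, 5.9]
opening: -0.0002
grip_force: 2.7
```

apply_moves:
  rows: [0, 0, 0.001, 0, 0, 0, 0, 0, 0.002, 0, 0, 0, 0, 0, 0.002, 0, 0, 0]

```text
t: 17.4
tool_pos: [0.6553, -0.0792, 0.1615]
tool_rot: [3.121, -0.35, 0.001]
contact_force: [-5.0, 1.6, 9.6]
opening: -0.0002
grip_force: 4.9
```

Firm resistance at a tip height of about 89 mm. I'll retreat and check.

apply_moves:
  rows: [0, 0, -0.05, 0, 0, 0, 0, 0, -0.12, 0, 0, 0, -0.1, 0, -0.2, 0, 0, 0, -0.2, 0, -0.25, 0, 0, 0, -0.25, 0, -0.25, 0, 0, 0, -0.25, 0, -0.25, 0, 0, 0]

```text
t: 18.0
tool_pos: [0.5068, -0.0452, 0.3112]
tool_rot: [3.121, -0.349, 0.006]
contact_force: [0.3, -0.2, -0.3]
opening: -0.0003
grip_force: 0.0
```

Run:
```python
from h import *
P=pose();c=cam('wrist',P);p,D=ctrl.get_image('wrist'); X=np.r_[.66*A+.068*Bv,.088]; u=proj(c,X)[0].astype(int); print(u,P[:3,3])
hsv=cv2.cvtColor(p,cv2.COLOR_BGR2HSV)
m=((hsv[...,0]>20)&(hsv[...,0]<35)&(hsv[...,1]>120)&(hsv[...,2]>90)).astype(np.uint8); z=np.zeros_like(m); s=np.s_[max(u[1]-30,0):u[1]+30,u[0]-30:u[0]+30]; z[s]=m[s]
yy,xx=np.nonzero(cv2.erode(z,np.ones((3,3))));V=dep(c,np.c_[xx,yy],D); a=V[:,:2]@A
print(len(V),np.percentile(a,[2,50,98]),np.percentile(V[:,2],[2,50,98]),'slope rad',np.polyfit(a,V[:,2],1))
S,_=ctrl.get_image('scene'); t,_=ctrl.get_image('top')
q=cv2.resize(S[178:258,212:332],(396,264),interpolation=cv2.INTER_CUBIC); q2=cv2.resize(t[150:250,235:365],(396,305)); q=cv2.copyMakeBorder(q,0,41,0,0,0)
cv2.imwrite('pics/v8.png',np.hstack([q,q2]))
```

```text
[278  -8] [ 0.50678511 -0.04523508  0.31116903]
332 [0.64185632 0.64792954 0.65351192] [0.08681903 0.08839135 0.08998406] slope rad [-2.92313074  1.98284865]
```

View pics/v8.png

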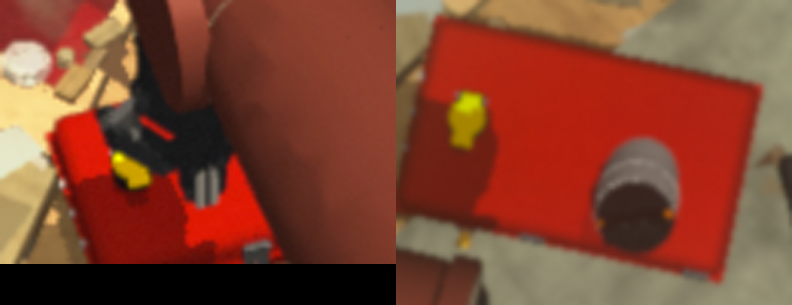

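The flap lies flat in both views, and the cap's dots now sit across the slots. One depth check on the flap's tilt from directly above.

apply_moves:
  rows: [0.08, 0, 0, 0, 0, 0, 0.15, 0, 0, 0, 0, 0, 0.15, 0, 0, 0, 0, 0, 0.15, 0, 0, 0, 0, 0]

```text
t: 18.55
tool_pos: [0.5976, -0.0662, 0.3069]
tool_rot: [3.122, -0.351, -0.005]
contact_force: [0.5, -0.3, -0.1]
opening: 0.0001
grip_force: 0.0
```

Run:
```python
from h import *
P=pose();c=cam('wrist',P);p,D=ctrl.get_image('wrist'); X=np.r_[.66*A+.068*Bv,.088]; u=proj(c,X)[0].astype(int); print(u)
hsv=cv2.cvtColor(p,cv2.COLOR_BGR2HSV)
m=((hsv[...,0]>18)&(hsv[...,0]<36)&(hsv[...,1]>120)&(hsv[...,2]>60)).astype(np.uint8); z=np.zeros_like(m); s=np.s_[max(u[1]-35,0):u[1]+35,u[0]-35:u[0]+35]; z[s]=m[s]
yy,xx=np.nonzero(cv2.erode(z,np.ones((5,5))));V=dep(c,np.c_[xx,yy],D); a=V[:,:2]@A
print(len(V),np.percentile(a,[2,98]),np.percentile(V[:,2],[2,50,98]))
for q in np.arange(.638,.682,.006):
    w=(a>=q)&(a<q+.006); print(round(q+.003,3),w.sum(),np.median(V[w,2]) if w.any() else '')
w=abs(V[:,2]-np.median(V[:,2]))<.003; print('slope',np.polyfit(a[w],V[w,2],1)[0])
r=[]  # same fit on nearby flat tank top as reference
for da in np.arange(-.05,.05,.004):
    x=np.r_[(.655+da)*A+.02*Bv,.07]; v=proj(c,x)[0]; r.append(dep(c,v.round(),D)[0])
r=np.array(r);k=abs(r[:,2]-.07)<.006; print('tank ref',k.sum(),np.polyfit(r[k,:2]@A,r[k,2],1)[0],np.median(r[:,2]))
```

```text
[277 114]
1101 [0.64445603 0.6800974 ] [0.08676361 0.08838237 0.08991777]
0.641 21 0.08831814000047855
0.647 115 0.08844143702580082
0.653 144 0.08842548268374362
0.659 222 0.08826462158899315
0.665 246 0.08848540130100274
0.671 187 0.08860774236783431
0.677 131 0.0880325223212079
0.683 35 0.08775689047958807
slope -0.006860323454635657
tank ref 25 0.00026810691998562885 0.06934555762890382
```

The flap's slope is about 0.007 rad, so it is fully shut. The cap is seated and turned, and the arm is clear of everything, so I'll hand it in.

```bash
python3 -c "
from station import ctrl
print(ctrl.finish_job())"
```

```text
the job is handed in; nothing more can be done
None
```

The filler cap is in the neck and twisted clockwise to its stop (about 70°), the vent's flip cap was then pressed fully shut, and the job is handed in at about 18.6 s; it returned no verdict.

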